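# Load spacer plates into a thickness rack

### The arm

A 7-joint arm with a two-finger parallel gripper is mounted at the origin on a cart in front of the work surface, level with it; the furniture and walls round the work are solid. World frame = base frame: x ahead of the robot, y to its left, z up, the work surface at z = 0. Lengths are in m, angles in degrees, forces in N, time in s.
With the tool pointing down it reaches from about 0.425 to 0.95 m from the base axis. Payload 4.7 kg.
Tool frame: the origin (TCP) lies at the very end of the fingers, on their centre line; the grasp point (between the pads) lies 19 mm behind it; z points along the fingers, y is the line along which they close (so a half turn about z gives the same grasp; the last joint's range is limited). The gripper opens to 85 mm and grips with 20 to 120 N. Pads are 22 mm wide; open, the fingers measure 114 mm over their backs; the gripper's body (76 mm by 85 mm) begins 54 mm behind the grasp point. The pads swing forward as they close: fully open they stand 13 mm farther back than shut.
Start: joints at [72.198, 26.849, -2.785, 87.806, 1.381, 65.374, -4.715], TCP at [0.188, -0.648, 0.231] pointing down, gripper open.
Joint ranges: [-148.3, 148.3], [-19.14, 114.17], [-79.39, 73.82], [5.75, 140.21], [-59.74, 239.74], [12.07, 113.84], [-152.46, 152.46]. Speed limits (degrees/s): [147.25, 147.25, 180, 180, 180, 180, 180].

### API

Orientations are given as [roll, pitch, yaw] about the fixed x, y, z axes, in that order (R = Rz(yaw) Ry(pitch) Rx(roll)).
In Python, from cell import sensors, optics, ticket gives the robot as it stands.
- The arm moves only by the tool drive_tool, never from a script. Its argument "commands" is a list of rows, each a list of 2 entries, a list of its own where there are three numbers: the shift along the tool's x, y, z in m, then the turn, a rotation vector about the tool's x, y, z in degrees. In form: [[[x, y, z], [wx, wy, wz]], ...]. A call has 1 to 12 rows; each row is the pose to reach, as a shift and turn from the pose commanded when the call began, along the tool's axes at that moment; what a row does not reach only later rows make up. A row lasts 1/12 s, in which the tool goes at most 41.7 mm and 7.16 degrees, less where a joint would pass 70% of its speed; a pose out of reach is approached as far as the arm can. A call with a gripper value outside its range is refused whole. "hand" is the opening in per cent of the stroke, from 0 (shut) to 100 (fully open), set as the call begins (left out, the last holds). The fingers move at their own pace and stop on an object; "squeeze" is the grip in N (left out, the last holds). Time passes only in rows, so rows that repeat a pose let the fingers close. It gives the time, the measured TCP pose, the force, the opening and the grip force at its end, in the units of the state.
- sensors.observe(): the state, without advancing time (a new reading comes with each control period).
- optics.capture(name): name is "scene" or "top" or "wrist"; returns (picture, depth): 480x640x3 uint8, blue, green, red; 480x640 float32, m along the optical axis (not along the pixel's ray), 0 where there is no reading.
- optics.calibration(name): a dict with "vertical_fov" (degrees; the focal length in pixels is half the picture's height over the tangent of half this angle, whatever the lens; pixels are square), "cx", "cy" (the principal point, pixels), "origin" and "attitude" of the camera in the world; the wrist camera has in their place "mount" (4x4, takes a point from camera to tool coordinates, whose origin is the TCP and whose axes are the flange's). Camera axes: x right, y up, looking along -z (the intrinsics and any distortion apply to the point x, -y, -z); pixel columns grow to the right and rows downward; lengths in m; the calibration is good to about 2 mm. A picture is of the moment at which its call begins: read the wrist's pose just before it. calibration takes no time and is no camera call.
- ticket.sign_off(): hands the job in; it is judged then, once.
The state is a dict: "time_s": time; "joint_positions": joint angles; "qd": joint speeds; "joint_efforts": joint torques, N m; "eef_pos": TCP position; "eef_rot": TCP orientation; "force": force on the tool from outside, world axes, zero at the start; "torque": the same for the moment, N m; "width": finger opening in m; "grip_force": force on a finger pad.
Only numpy, scipy, OpenCV 4.12 (cv2) and the standard library are available. Lean on these libraries where they do the work, as an engineer would, in place of code of your own. Each camera call takes 0.05 s, during which the arm holds its last target. There are 200 camera calls.

### The job

Put the two aluminium spacer plates from their grey stands into the rack of narrowing slots, each upright in the slot made for its thickness: first the thickest plate into the widest slot, then the other into the middle slot. The white jaws are not exactly centred, so feel each plate in gently, never forcing it (stay below 40 N), and, before letting go, press it lightly onto the slot's floor (more than 3 N). Leave the thin plate already in the rack, and the things round about, where they are.

Things in the scene. Friction and masses are not known exactly. Their poses are not given: they have to be found in the camera images.
- plate_17_center (a point): centre (half-way up) of the upright aluminium plate 17 mm thick (its y), 50 mm wide (x), 100 mm high (z), bare, about 230 g (+-30 %), with two small dark spots near the top of each face. Starts upright, within 4 degrees, in a grey notched stand 32 mm high; its lower edge is 6 mm above the bench. Grip it across its thickness in its upper 45 mm, since in the slot the lower 38 mm are inside the mouth.
- plate_11_center (a point): centre (half-way up) of the upright aluminium plate 11 mm thick (its y), 50 mm wide (x), 100 mm high (z), bare, about 148 g (+-30 %), with two small dark spots near the top of each face. Starts upright, within 4 degrees, in a grey notched stand 32 mm high; its lower edge is 6 mm above the bench. Grip it across its thickness in its upper 45 mm, since in the slot the lower 38 mm are inside the mouth.
- plate_6_center (a point): centre (half-way up) of the upright aluminium plate 6 mm thick (its y), 50 mm wide (x), 100 mm high (z), bare, about 81 g (+-30 %), with two small dark spots near the top of each face. It already stands in its own slot; leave it.
- slot_17_floor (a point): centre of the floor of the slot for the 17 mm plate; x along the slot, y across it, z up. White jaws: parallel throat 19 mm wide from the floor to 24 mm above it, then sloping lips that spread 7 mm to each side up to the mouth, 38 mm above the floor. The throat's middle lies up to 5 mm to either side (+-y) of this point, unmeasured: a lip met by the plate pushes it sideways, towards the throat.
- slot_11_floor (a point): centre of the floor of the slot for the 11 mm plate; x along the slot, y across it, z up. White jaws: parallel throat 13 mm wide from the floor to 24 mm above it, then sloping lips that spread 7 mm to each side up to the mouth, 38 mm above the floor. The throat's middle lies up to 5 mm to either side (+-y) of this point, unmeasured: a lip met by the plate pushes it sideways, towards the throat.
- slot_6_floor (a point): centre of the floor of the slot for the 6 mm plate; x along the slot, y across it, z up. White jaws: parallel throat 8 mm wide from the floor to 24 mm above it, then sloping lips that spread 7 mm to each side up to the mouth, 38 mm above the floor. The throat's middle lies up to 5 mm to either side (+-y) of this point, unmeasured: a lip met by the plate pushes it sideways, towards the throat.
- plate_17: the 17 mm plate; origin at the centre of its lower edge
- plate_11: the 11 mm plate; origin at the centre of its lower edge
- slot_17: grey block (76 x 70 mm) and white jaws of the 17 mm slot; origin 6 mm under its floor point. Slot 62 mm long between end cheeks 20 mm higher than the floor. The jaws (60 mm long) are clamped fast and do not yield; friction about 0.5 to 0.8. 
- slot_11: grey block (76 x 70 mm) and white jaws of the 11 mm slot; origin 6 mm under its floor point. Slot 62 mm long between end cheeks 20 mm higher than the floor. The jaws (60 mm long) are clamped fast and do not yield; friction about 0.5 to 0.8. 
- slot_6: grey block (76 x 70 mm) and white jaws of the 6 mm slot; origin 6 mm under its floor point. Slot 62 mm long between end cheeks 20 mm higher than the floor. The jaws (60 mm long) are clamped fast and do not yield; friction about 0.5 to 0.8. The three slots stand 90 mm apart along the rack's y, in any order, on a dark base 88 x 276 x 10 mm
- jar_brown: white screw-capped jar 51 mm across, 75 mm high, bystander; origin at its underside
- beaker: white upturned beaker 70 mm across, 100 mm high, bystander; origin at its underside
- marker: marker pen 138 mm long, 12 mm thick, lying, bystander
Mind the look-alikes: they are no part of the job. Leave any purple or red look-alike of the plate_11 alone.

How it is judged (in metres and radians):
On the way, in this order (a step that is already met when the one before it is completed fails the run):
1. the 17 mm plate, still held, is pressed with more than 3 N onto the floor of the widest slot (z of plate_17_center in the frame of slot_17_floor between 0.045 and 0.053 m and x of plate_17_center in the frame of slot_17_floor between -0.008 and 0.008 m and y of plate_17_center in the frame of slot_17_floor between -0.013 and 0.013 m and angle between plate_17_center's own z axis and vertical below 0.14 rad and contact force between plate_17 and slot_17 above 3 N and contact force between the fingers and plate_17 above 1 N), for 0.1 s.
2. then the 11 mm plate, still held, is pressed with more than 3 N onto the floor of the middle slot (z of plate_11_center in the frame of slot_11_floor between 0.045 and 0.053 m and x of plate_11_center in the frame of slot_11_floor between -0.008 and 0.008 m and y of plate_11_center in the frame of slot_11_floor between -0.013 and 0.013 m and angle between each of plate_11_center, plate_17_center's own z axis and vertical below 0.14 rad and contact force between plate_11 and slot_11 above 3 N and contact force between the fingers and plate_11 above 1 N and z of plate_17_center in the frame of slot_17_floor between 0.045 and 0.053 m and x of plate_17_center in the frame of slot_17_floor between -0.008 and 0.008 m and y of plate_17_center in the frame of slot_17_floor between -0.013 and 0.013 m), for 0.1 s.
At the end, for the whole second after the job is handed in: Both plates stand released and at rest in their own slots: lower edge within 3 mm of the slot's floor, centre within 8 mm along and 13 mm across of the slot's centre, upright within 8 degrees (z of plate_17_center in the frame of slot_17_floor between 0.045 and 0.053 m and x of plate_17_center in the frame of slot_17_floor between -0.008 and 0.008 m and y of plate_17_center in the frame of slot_17_floor between -0.013 and 0.013 m and angle between each of plate_17_center, plate_11_center's own z axis and vertical below 0.14 rad and z of plate_11_center in the frame of slot_11_floor between 0.045 and 0.053 m and x of plate_11_center in the frame of slot_11_floor between -0.008 and 0.008 m and y of plate_11_center in the frame of slot_11_floor between -0.013 and 0.013 m and linear speed of each of plate_17, plate_11 below 0.02 m/s); the robot touches nothing.
It fails at once if a plate is pushed against a slot with more than 40 N (contact force between any of plate_17, plate_11 and slot_6 above 40 N or contact force between any of plate_17, plate_11 and slot_11 above 40 N or contact force between any of plate_17, plate_11 and slot_17 above 40 N).
It fails at once if the 6 mm plate in the rack is displaced by more than 15 mm (distance of plate_6_center from where it was at the start of the episode above 0.015 m).
It fails at once if the jar, beaker or marker is displaced by more than 20 mm (distance of any of jar_brown, beaker, marker from where it was at the start of the episode above 0.02 m).
It also fails if it takes over 72 s, if anything falls off the work surface, if the arm or the gripper's body presses on something with over 40 N, if the wrist force passes 120 N, or if a joint passes its speed limit or range.

## Working session

There is one attempt and no reset: what is moved stays moved. The work goes in short steps, Python scripts to look and compute and a tool call to move; the robot and the scene stay as the last step left them, time stands still between calls to the robot, and variables do not carry over. Pictures are saved under pics/ and viewed, at most 10 in all, crops included, and the job is handed in when it is done.

Besides the shell and the picture viewer there is one more tool, called after "Request:" as a command line: name --argument value ..., lists and objects as JSON in quotes. drive_tool: Moves the arm, as the interface text tells. Its arguments: {"type":"object","properties":{"commands":{"type":"array","items":{"type":"array"}},"hand":{"type":"number"},"squeeze":{"type":"number"}},"required":["commands"]}

```bash
ls; mkdir -p pics
python3 - <<'E'
from cell import sensors, optics
import cv2,numpy as np
print(sensors.observe())
for n in("scene","top","wrist"):
    print(n,optics.calibration(n))
for n in("scene","top"):
    p,d=optics.capture(n); cv2.imwrite(f"pics/{n}0.png",p); np.savez(f"{n}0.npz",p=p,d=d)
E
```

```text
pics
{'time_s': 0.0, 'joint_positions': array([72.20084183, 26.89755718, -2.7833904 , 87.87422002,  1.38199238,
       65.37663183, -4.71624161]), 'qd': array([ 0.02204528, -0.04860172, -0.03902759, -0.12883191,  0.01751044,
        0.0169189 ,  0.05444285]), 'joint_efforts': array([ 1.40914663e-04, -5.10301566e+01, -4.64688172e-02, -2.37705946e+01,
        1.06986289e-02,  7.57300761e-03, -6.89071967e-06]), 'eef_pos': array([ 0.18750645, -0.64781276,  0.23025477]), 'eef_rot': array([-1.79885329e+02,  5.79059644e-03,  1.61440178e+01]), 'force': array([ 0.24160665, -0.74858935,  0.05357143]), 'torque': array([-0.00739163, -0.03343939, -0.02901201]), 'grip_force': 0.0, 'width': 0.08534643027839095}
scene {'vertical_fov': 49.04169576699287, 'cx': 317.0679805136405, 'cy': 240.80949099352068, 'origin': array([0.43365896, 1.2127684 , 0.63776656]), 'attitude': array([  64.1934146 ,    1.24862573, -176.86459361])}
top {'vertical_fov': 52.27278153440928, 'cx': 318.85203652085903, 'cy': 231.0767191409608, 'origin': array([0.26543672, 0.05621024, 1.17839363]), 'attitude': array([ 1.27089088e+01, -2.40774100e-02, -9.36699291e+01])}
wrist {'vertical_fov': 71.02567555246819, 'cx': 322.8206051374489, 'cy': 239.04643516385673, 'mount': array([[-5.45854451e-04,  9.58674540e-01,  2.84504532e-01,
         7.29259004e-02],
       [ 9.99999707e-01,  3.70642474e-04,  6.69686302e-04,
         4.78288223e-04],
       [ 5.36561743e-04,  2.84504814e-01, -9.58674461e-01,
        -1.42490385e-01],
       [ 0.00000000e+00,  0.00000000e+00,  0.00000000e+00,
         1.00000000e+00]])}
```

View pics/scene0.png

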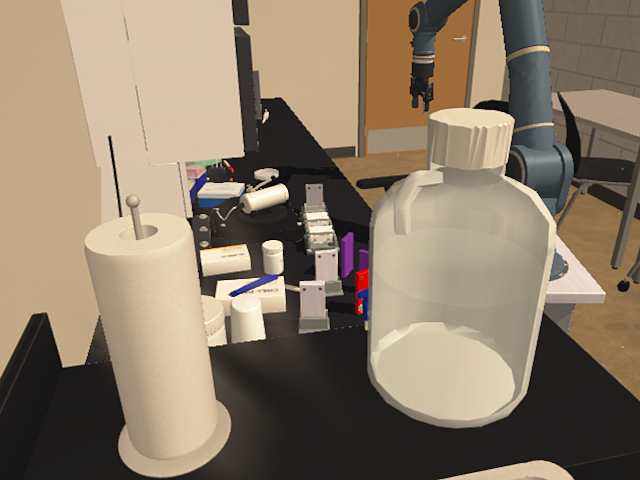

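View pics/top0.png

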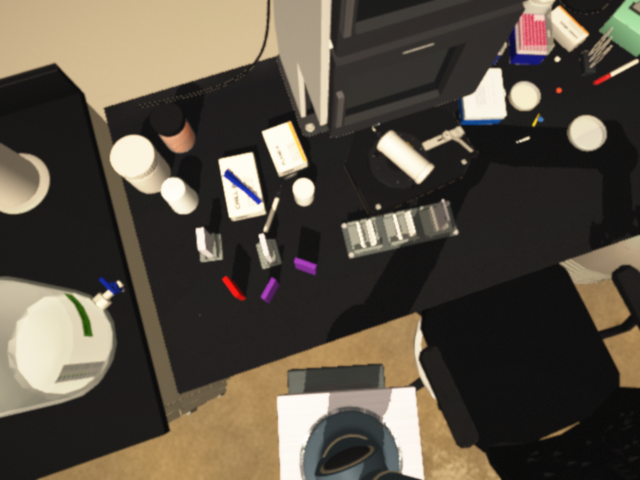

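Scene picture: two bare aluminium plates in grey stands at (325,265) and (313,300), the rack near (318,225), its 6 mm plate at (314,193). Top picture: plates at (205,240) and (265,245), rack at (345-458, 205-255) with the thin plate in the right slot (~(440,217)). Look-alikes: purple (305,266), purple (270,290), red (233,288). Now a close crop and depth points.

```bash
cat > h.py <<'E'
import numpy as np,cv2
from scipy.spatial.transform import Rotation as R
from cell import sensors,optics
def cam(n,s=None):
    c=optics.calibration(n); f=240/np.tan(np.radians(c["vertical_fov"]/2))
    if n=="wrist":
        s=s or sensors.observe(); M=R.from_euler("xyz",s["eef_rot"],degrees=True).as_matrix()
        A=M@c["mount"][:3,:3]; o=M@c["mount"][:3,3]+s["eef_pos"]
    else: A=R.from_euler("xyz",c["attitude"],degrees=True).as_matrix(); o=np.array(c["origin"])
    return f,c["cx"],c["cy"],A,o
def cloud(d,C):
    f,cx,cy,A,o=C; v,u=np.mgrid[:480,:640]
    P=np.stack([(u-cx)/f*d,-(v-cy)/f*d,-d],-1)@A.T+o
    P[d<=0]=np.nan
    return P
def snap(n,name):
    s=sensors.observe(); p,d=optics.capture(n); C=cam(n,s)
    cv2.imwrite(f"pics/{name}.png",p); np.savez(f"{name}.npz",p=p,d=d,P=cloud(d,C)); return s,p,d,cloud(d,C)
def ray(u,v,z,C):
    f,cx,cy,A,o=C; r=A@np.array([(u-cx)/f,-(v-cy)/f,-1]); return o+r*(z-o[2])/r[2]
E
python3 - <<'E'
from h import *
D=np.load("top0.npz");p,d=D["p"],D["d"];C=cam("top");P=cloud(d,C)
c=p[195:315,185:465]; cv2.imwrite("pics/c1.png",cv2.resize(c,None,fx=2.85,fy=2.85,interpolation=cv2.INTER_CUBIC))
print("bench z",np.nanmedian(P[300:330,300:330,2]))
for nm,(a,b,e,g) in dict(L=(190,225,215,265),R=(250,282,222,272)).items():
    Q=P[e:g,a:b].reshape(-1,3); 
    for lo,hi in((.085,.12),(.02,.05)):
        q=Q[(Q[:,2]>lo)&(Q[:,2]<hi)]; r=cv2.minAreaRect((q[:,:2]*1000).astype(np.float32)); print(nm,lo,len(q),np.median(q[:,2]),r)
Q=P[195:262,335:465].reshape(-1,3)
for lo,hi in((.008,.03),(.03,.065),(.08,.13)):
    q=Q[(Q[:,2]>lo)&(Q[:,2]<hi)&(abs(Q[:,0])<1)]; print(lo,len(q),np.median(q[:,2]),cv2.minAreaRect((q[:,:2]*1000).astype(np.float32)))
E
```

```text
bench z -0.00013252422330811697
L 0.085 217 0.10531736944155146 ((506.43994140625, 306.6775207519531), (51.09757614135742, 17.80479621887207), 4.649559020996094)
L 0.02 192 0.032254275346189965 ((504.8341064453125, 306.6590881347656), (58.420204162597656, 37.14304733276367), 4.908777236938477)
R 0.085 126 0.10589386132073986 ((483.58135986328125, 166.20465087890625), (50.56040573120117, 11.434701919555664), 12.386149406433105)
R 0.02 185 0.031801570149165626 ((480.75164794921875, 165.8349609375), (57.272315979003906, 30.714616775512695), 13.23129653930664)
0.008 2304 0.014467372630941444 ((550.09033203125, -157.9781036376953), (147.45484924316406, 286.1248779296875), 8.417838096618652)
0.03 1986 0.0471280776312355 ((550.5665283203125, -152.3709716796875), (137.80154418945312, 247.77432250976562), 8.50617504119873)
0.08 166 0.106699346755315 ((534.7724609375, -245.89842224121094), (49.84242630004883, 7.826330184936523), 9.258896827697754)
```

View pics/c1.png

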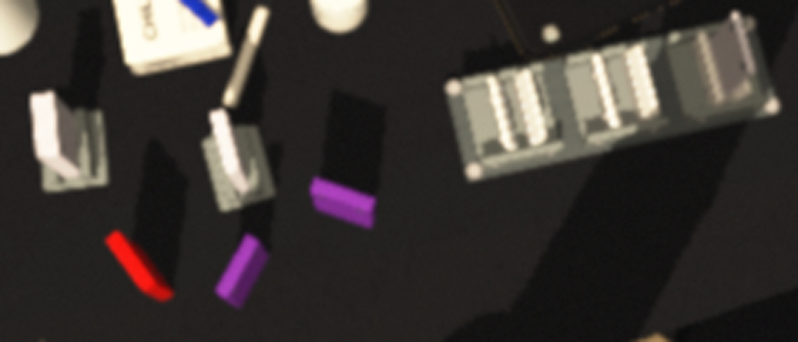

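Run:
```python
from h import *
D=np.load("top0.npz");P=cloud(D["d"],cam("top"))
Q=P[195:265,335:465].reshape(-1,3)
a=np.radians(8.7); ex=np.array([np.cos(a),np.sin(a)]); ey=np.array([-ex[1],ex[0]])
b=Q[(Q[:,2]>.006)&(Q[:,2]<.013)&(abs(Q[:,0]-.53)<.09)]; print("base",cv2.minAreaRect((b[:,:2]*1000).astype(np.float32)))
c=np.array([.5215,-.157]); L=(Q[:,:2]-c)@np.c_[ex,ey]
m=(abs(L[:,0])<.025)
for i in np.where(m)[0][np.argsort(L[m,1])][::1]: pass
for y in np.arange(-.14,.14,.003):
    k=m&(abs(L[:,1]-y)<.0015)
    if k.any(): print("%.3f n%d z med %.3f min %.3f max %.3f"%(y,k.sum(),np.median(Q[k,2]),Q[k,2].min(),Q[k,2].max()))
```

```text
base ((517.7503662109375, -163.82559204101562), (297.65576171875, 171.00875854492188), 85.23165130615234)
-0.140 n4 z med 0.001 min -0.001 max 0.005
-0.137 n17 z med 0.008 min 0.005 max 0.012
-0.134 n22 z med 0.009 min 0.005 max 0.013
-0.131 n27 z med 0.010 min 0.005 max 0.014
-0.128 n15 z med 0.011 min 0.008 max 0.014
-0.125 n3 z med 0.015 min 0.013 max 0.015
-0.122 n8 z med 0.017 min 0.013 max 0.021
-0.119 n9 z med 0.017 min 0.013 max 0.020
-0.116 n2 z med 0.018 min 0.017 max 0.018
-0.113 n1 z med 0.017 min 0.017 max 0.017
-0.104 n3 z med 0.051 min 0.049 max 0.053
-0.101 n2 z med 0.050 min 0.048 max 0.051
-0.098 n2 z med 0.046 min 0.044 max 0.048
-0.095 n5 z med 0.041 min 0.025 max 0.114
-0.092 n30 z med 0.115 min 0.049 max 0.119
-0.089 n141 z med 0.089 min 0.035 max 0.119
-0.086 n109 z med 0.076 min 0.037 max 0.118
-0.083 n12 z med 0.048 min 0.045 max 0.050
-0.080 n47 z med 0.033 min 0.013 max 0.056
-0.077 n77 z med 0.031 min 0.011 max 0.057
-0.074 n30 z med 0.018 min 0.012 max 0.057
-0.071 n24 z med 0.016 min 0.012 max 0.019
-0.068 n25 z med 0.016 min 0.013 max 0.020
-0.065 n26 z
[... 2075 characters left out ...]
d 0.017 min 0.013 max 0.018
0.094 n8 z med 0.042 min 0.038 max 0.046
0.097 n18 z med 0.046 min 0.042 max 0.049
0.100 n21 z med 0.053 min 0.045 max 0.057
0.103 n58 z med 0.030 min 0.010 max 0.058
0.106 n33 z med 0.018 min 0.010 max 0.056
0.109 n26 z med 0.016 min 0.012 max 0.020
0.112 n24 z med 0.017 min 0.012 max 0.021
0.115 n27 z med 0.017 min 0.011 max 0.025
0.118 n25 z med 0.016 min 0.013 max 0.021
0.121 n24 z med 0.015 min 0.012 max 0.020
0.124 n32 z med 0.014 min 0.008 max 0.020
0.127 n22 z med 0.010 min 0.007 max 0.014
0.130 n24 z med 0.010 min 0.005 max 0.013
0.133 n25 z med 0.010 min 0.005 max 0.014
0.136 n30 z med 0.008 min -0.002 max 0.013
0.139 n28 z med 0.001 min -0.004 max 0.009
```

Request:
drive_tool --commands '[[[0,0,-0.04],[0,0,0]],[[0,0,-0.07],[0,0,0]],[[0,0,-0.07],[0,0,0]]]'

```text
time_s: 0.35
eef_pos: [0.1887, -0.6512, 0.3082]
eef_rot: [179.3, -0.0, 16.1]
force: [-0.5, -1.1, 1.5]
width: 0.0855
grip_force: 0.0
```

Measured: middle slot mouth ~33 mm → 17 mm slot; left slot (+y) mouth ~27 mm → 11 mm slot; thin plate at −y. Plate at (205,240) is 17.8 mm at the top → plate 17; plate at (265,245) is 11.4 mm → plate 11 (bare, not purple/red). Go above the rack for a close look.

Request:
drive_tool --commands '[[[0.015,-0.013,0],[0,0,0.3]],[[0.045,-0.04,0.002],[0,0,0.9]],[[0.075,-0.067,0.005],[0,0,1.5]],[[0.105,-0.094,0.008],[0,0,2]],[[0.135,-0.121,0.01],[0,0,2.5]],[[0.165,-0.148,0.013],[0,0,3]],[[0.195,-0.175,0.015],[0,0,3.5]],[[0.225,-0.202,0.018],[0,0,4]],[[0.255,-0.229,0.02],[0,0,4.5]],[[0.285,-0.256,0.022],[0,0,5]],[[0.31,-0.277,0.025],[0,0,5.5]],[[0.33,-0.294,0.03],[0,0,6]]]'

```text
time_s: 1.35
eef_pos: [0.4245, -0.2711, 0.2714]
eef_rot: [180.0, -0.1, 10.3]
force: [-0.0, -0.6, 0.1]
width: 0.0857
grip_force: 0.0
```

```bash
python3 -c "
from cell import sensors;s=sensors.observe();print(s['eef_pos'],s['eef_rot'],s['joint_positions'])"
```

```text
[ 0.42447876 -0.2711278   0.27144433] [ 1.79987748e+02 -6.57322648e-02  1.03083266e+01] [ 42.0174259    9.57282554 -16.1276015  107.01650003   2.91988354
  63.75013644 -54.8782851 ]
```

Request:
drive_tool --commands '[[[0.02,-0.02,0],[0,0,0.3]],[[0.045,-0.045,0.0],[0,0,0.8]],[[0.07,-0.07,0.0],[0,0,1.2]],[[0.088,-0.09,0],[0,0,1.6]],[[0.095,-0.099,0],[0,0,1.6]],[[0.095,-0.099,0],[0,0,1.6]]]'

```text
time_s: 1.85
eef_pos: [0.5, -0.1569, 0.271]
eef_rot: [-179.9, -0.0, 8.9]
force: [-0.4, -0.7, 0.1]
width: 0.0852
grip_force: 0.0
```

Run:
```python
from h import *
s,p,d,P=snap("wrist","w1"); print(s["eef_pos"],s["eef_rot"])
Q=P.reshape(-1,3); Q=Q[np.isfinite(Q[:,0])]
b=Q[(Q[:,2]>.006)&(Q[:,2]<.06)&(abs(Q[:,0]-.525)<.085)&(Q[:,1]>-.31)&(Q[:,1]<.0)]
r=cv2.minAreaRect((b[:,:2]*1000).astype(np.float32)); print(len(b),r)
```

```text
[ 0.50001745 -0.15689795  0.27101215] [-1.79929508e+02 -1.22117803e-02  8.88708110e+00]
21394 ((549.7310791015625, -154.5498046875), (144.66293334960938, 275.69708251953125), 8.743256568908691)
```

View pics/w1.png

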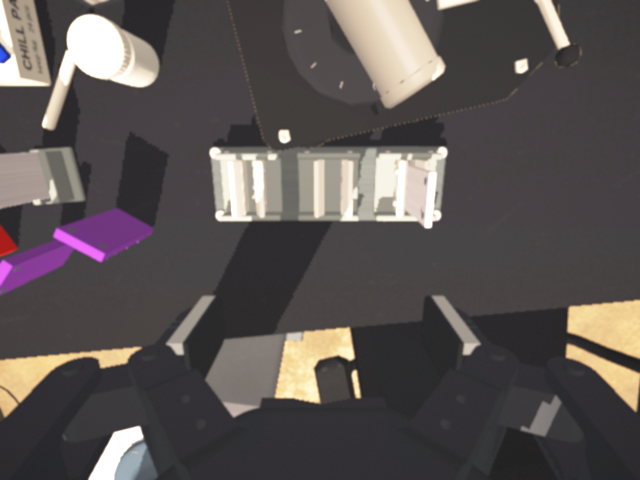

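Wrist view: the rack spans (210,147)–(447,222); slots from the left: narrow gap (230–265), wide gap (315–350), and the thin plate at (425,190). Purple look-alikes at (105,235) and (50,260).

Run:
```python
from h import *
P=np.load("w1.npz")["P"]; Q=P.reshape(-1,3); Q=Q[np.isfinite(Q[:,0])]
a=np.radians(8.75); ex=np.array([np.cos(a),np.sin(a)]); ey=np.array([-ex[1],ex[0]])
c=np.array([.5215,-.157]); L=(Q[:,:2]-c)@np.c_[ex,ey]; z=Q[:,2]
# base x extents
for y in(-.047,.047,.04,-.04):
    k=(abs(L[:,1]-y)<.003)&(z>.006)&(z<.02)&(abs(L[:,0])<.06); print("x ext",y,np.percentile(L[k,0],[1,99]))
for y in(0,.09):
    k=(abs(L[:,1]-y)<.034)&(z>.046)&(z<.06)&(abs(L[:,0])<.06); print("jaw x ext",y,np.percentile(L[k,0],[1,99]),np.percentile(L[k,1],[1,99]),np.median(z[k]))
    k=(abs(L[:,1]-y)<.05)&(z>.013)&(z<.06)&(abs(L[:,0])<.06); print("block ext",np.percentile(L[k,0],[1,99]),np.percentile(L[k,1],[.5,99.5]))
m=abs(L[:,0])<.024
for lo,hi in((-.034,.02),(.06,.115)):
  for y in np.arange(lo,hi,.002):
    k=m&(abs(L[:,1]-y)<.001)
    if k.any(): print("%.3f n%d z %.3f (%.3f %.3f)"%(y,k.sum(),np.median(z[k]),*np.percentile(z[k],[10,90])))
```

```text
x ext -0.047 [-0.04337964  0.04321007]
x ext 0.047 [-0.04362431  0.03864267]
x ext 0.04 [-0.04381416  0.04084861]
x ext -0.04 [-0.04246271  0.04320946]
jaw x ext 0 [-0.02896775  0.05996055] [-0.02839564  0.03332015] 0.05053027665029308
block ext [-0.03725899  0.05989766] [-0.03639515  0.04835737]
jaw x ext 0.09 [-0.02977111  0.05979264] [0.05646744 0.10320985] 0.05168265834394842
block ext [-0.03740026  0.05878317] [0.04121587 0.12233421]
-0.034 n595 z 0.351 (0.017 0.353)
-0.032 n474 z 0.350 (0.016 0.356)
-0.030 n561 z 0.352 (0.344 0.358)
-0.028 n715 z 0.355 (0.345 0.362)
-0.026 n870 z 0.357 (0.345 0.364)
-0.024 n860 z 0.358 (0.347 0.365)
-0.022 n871 z 0.359 (0.053 0.367)
-0.020 n797 z 0.361 (0.049 0.370)
-0.018 n814 z 0.362 (0.046 0.371)
-0.016 n887 z 0.363 (0.038 0.371)
-0.014 n822 z 0.366 (0.348 0.371)
-0.012 n931 z 0.365 (0.346 0.371)
-0.010 n1003 z 0.364 (0.344 0.371)
-0.008 n987 z 0.358 (0.345 0.371)
-0.006 n960 z 0.359 (0.345 0.371)
-0.004 n876 z 0.357 (0.344 0.365)
-0.002 n824 z 0.356 (0.344 0.364)
0.000 n796 z 0.357 (0.345 0.364)
0.002 n787 z 0.357 (0.346 0.364)
0.004 n794 z
[... 338 characters left out ...]
 (0.337 0.363)
0.064 n2111 z 0.348 (0.335 0.361)
0.066 n1441 z 0.341 (0.332 0.360)
0.068 n1172 z 0.342 (0.053 0.358)
0.070 n1046 z 0.342 (0.053 0.356)
0.072 n836 z 0.342 (0.031 0.354)
0.074 n511 z 0.345 (0.330 0.353)
0.076 n313 z 0.339 (0.047 0.348)
0.078 n64 z 0.044 (0.042 0.337)
0.080 n4 z 0.040 (0.039 0.040)
0.084 n32 z 0.016 (0.015 0.017)
0.086 n67 z 0.016 (0.015 0.017)
0.088 n69 z 0.016 (0.015 0.017)
0.090 n68 z 0.016 (0.015 0.017)
0.092 n284 z 0.027 (0.016 0.040)
0.094 n123 z 0.043 (0.041 0.045)
0.096 n127 z 0.047 (0.045 0.049)
0.098 n118 z 0.051 (0.049 0.053)
0.100 n92 z 0.053 (0.052 0.054)
0.102 n67 z 0.053 (0.052 0.054)
0.104 n12 z 0.052 (0.051 0.053)
0.114 n57 z 0.016 (0.015 0.017)
```

Request:
drive_tool --commands '[[[0.003,-0.018,0],[0,0,0.3]],[[0.009,-0.055,0],[0,0,0.6]],[[0.016,-0.093,0],[0,0,1]],[[0.022,-0.131,0],[0,0,1.4]],[[0.029,-0.169,0],[0,0,1.8]],[[0.035,-0.207,0],[0,0,2.2]],[[0.042,-0.245,0],[0,0,2.6]],[[0.048,-0.283,0],[0,0,3]],[[0.055,-0.321,0],[0,0,3.4]],[[0.061,-0.359,0],[0,0,3.8]],[[0.067,-0.397,0],[0,0,4.2]],[[0.073,-0.43,0],[0,0,4.2]]]'

```text
time_s: 2.9
eef_pos: [0.508, 0.2755, 0.271]
eef_rot: [179.9, -0.0, 4.2]
force: [0.1, -0.5, 1.0]
width: 0.0856
grip_force: 0.0
```

Request:
drive_tool --commands '[[[0.003,-0.018,0],[0,0,0]],[[0.005,-0.027,0],[0,0,0]],[[0.005,-0.027,0],[0,0,0]]]'

```text
time_s: 3.15
eef_pos: [0.5109, 0.3031, 0.2708]
eef_rot: [180.0, 0.0, 4.3]
force: [0.1, 0.2, 0.2]
width: 0.0852
grip_force: 0.0
```

```bash
cat > pl.py <<'E'
from h import *
import sys
def go(name,x0,y0):
    s,p,d,P=snap("wrist",name); print(s["eef_pos"],s["eef_rot"])
    Q=P.reshape(-1,3); Q=Q[np.isfinite(Q[:,0])]; Q=Q[np.hypot(Q[:,0]-x0,Q[:,1]-y0)<.05]
    for lo,hi in((.1,.112),(.026,.036)):
        q=Q[(Q[:,2]>lo)&(Q[:,2]<hi)]; print(len(q),np.median(q[:,2]),cv2.minAreaRect((q[:,:2]*1000).astype(np.float32)))
    for zz in(.04,.06,.08,.1):
        q=Q[abs(Q[:,2]-zz)<.003]; print(zz,len(q),np.median(q,0) if len(q) else "")
go(sys.argv[1],float(sys.argv[2]),float(sys.argv[3]))
E
python3 pl.py w2 .506 .307
python3 - <<'E'
from h import *
P=np.load("w1.npz")["P"]; Q=P.reshape(-1,3); Q=Q[np.isfinite(Q[:,0])];Q=Q[Q[:,2]<.1]
a=np.radians(8.75); ex=np.array([np.cos(a),np.sin(a)]); ey=np.array([-ex[1],ex[0]])
L=(Q[:,:2]-[.5215,-.157])@np.c_[ex,ey]
m=(abs(L[:,0])<.024)&(abs(Q[:,2]-.047)<.006)
for lo,hi in((-.03,-.008),(-.006,.02),(.07,.086),(.087,.11)):
    k=m&(L[:,1]>lo)&(L[:,1]<hi)&(Q[:,2]<.052); f=np.polyfit(Q[k,2],L[k,1],1); print(k.sum(),f,np.polyval(f,.04))
E
```

```text
[0.5108617  0.30306999 0.27077213] [1.79970837e+02 2.37198692e-02 4.34689491e+00]
931 0.10597850695853811 ((506.6964416503906, 305.5624694824219), (49.269371032714844, 16.377593994140625), 3.9050116539001465)
700 0.031991889650693495 ((505.0418701171875, 305.6932678222656), (57.76884841918945, 36.68938064575195), 4.228775501251221)
0.04 12 [0.530799   0.30855579 0.04178194]
0.06 11 [0.53085985 0.30944587 0.05806911]
0.08 18 [0.53099322 0.30863079 0.07848453]
0.1 17 [0.53110063 0.30606037 0.10111346]
263 [-0.67071937  0.01116268] -0.01566608992040406
252 [ 0.65303044 -0.02427246] 0.0018487550547901521
140 [-0.5411568   0.10127791] 0.07963164029747583
347 [0.56684534 0.06956887] 0.0922426795166012
```

Request:
drive_tool --commands '[[[-0.004,-0.003,0.02],[0,0,0.2]],[[-0.004,-0.003,0.055],[0,0,0.2]],[[-0.004,-0.003,0.09],[0,0,0.2]],[[-0.004,-0.003,0.125],[0,0,0.2]],[[-0.004,-0.003,0.155],[0,0,0.2]],[[-0.004,-0.003,0.18],[0,0,0.2]],[[-0.004,-0.003,0.198],[0,0,0.2]],[[-0.004,-0.003,0.206],[0,0,0.2]],[[-0.004,-0.003,0.206],[0,0,0.2]]]' --hand 60

```text
time_s: 3.95
eef_pos: [0.5061, 0.3024, 0.0635]
eef_rot: [179.8, 0.2, 4.0]
force: [0.1, -0.5, -0.4]
width: 0.0513
grip_force: 0.0
```

Request:
drive_tool --commands '[[[0,0,0],[0,0,0]],[[0,0,0],[0,0,0]],[[0,0,0],[0,0,0]],[[0,0,0],[0,0,0]],[[0,0,0],[0,0,0]],[[0,0,0],[0,0,0]],[[0,0,0],[0,0,0]],[[0,0,0],[0,0,0]],[[0,0,0],[0,0,0]],[[0,0,0],[0,0,0]]]' --hand 0 --squeeze 60

```text
time_s: 4.78
eef_pos: [0.5073, 0.3063, 0.067]
eef_rot: [-180.0, -0.2, 4.1]
force: [0.2, -0.4, 6.4]
width: 0.0163
grip_force: 59.4
```

Request:
drive_tool --commands '[[[0,0,-0.005],[0,0,0]],[[0,0,-0.015],[0,0,0]],[[0,0,-0.03],[0,0,0]],[[0,0,-0.05],[0,0,0]],[[0,0,-0.08],[0,0,0]],[[0,0,-0.11],[0,0,0]],[[0,0,-0.13],[0,0,0]],[[0,0,-0.13],[0,0,0]],[[0,0,-0.13],[0,0,0]]]'

```text
time_s: 5.53
eef_pos: [0.5062, 0.3064, 0.1965]
eef_rot: [-180.0, -0.1, 4.2]
force: [-0.2, 0.4, -2.3]
width: 0.0166
grip_force: 58.6
```

```bash
cat > held.py <<'E'
from h import *
import sys
s,p,d,P=snap("wrist",sys.argv[1]); print(s["eef_pos"],s["eef_rot"],s["force"],s["width"])
M=R.from_euler("xyz",s["eef_rot"],degrees=True).as_matrix()
T=(P.reshape(-1,3)-s["eef_pos"])@M
k=(abs(T[:,1])<.012)&(T[:,2]>-.06)&(T[:,2]<.08)&(abs(T[:,0])<.04)   # plate in the tool frame
T=T[k]
for lo in np.arange(-.06,.08,.01):
    q=T[(T[:,2]>=lo)&(T[:,2]<lo+.01)]
    if len(q)>3: print("tz %.3f n%d x %.4f..%.4f y %.4f..%.4f"%(lo,len(q),*np.percentile(q[:,0],[1,99]),*np.percentile(q[:,1],[2,98])))
E
python3 held.py w3
```

```text
[0.5061734  0.30643908 0.19651793] [-1.79951470e+02 -1.28550261e-01  4.16232400e+00] [-0.2129      0.44099482 -2.34009015] 0.016600130592560273
tz -0.060 n334 x -0.0083..0.0134 y -0.0119..0.0119
tz -0.050 n658 x -0.0132..0.0221 y -0.0118..0.0118
tz -0.040 n6397 x -0.0208..0.0245 y -0.0097..0.0099
tz -0.030 n596 x 0.0109..0.0247 y -0.0116..0.0115
tz -0.020 n444 x 0.0110..0.0247 y -0.0116..0.0117
tz -0.010 n331 x 0.0111..0.0246 y -0.0116..0.0115
tz 0.000 n240 x 0.0235..0.0246 y -0.0077..0.0081
tz 0.010 n201 x 0.0231..0.0244 y -0.0079..0.0082
tz 0.020 n177 x 0.0231..0.0244 y -0.0078..0.0083
tz 0.030 n149 x 0.0232..0.0244 y -0.0075..0.0084
tz 0.040 n122 x 0.0232..0.0243 y -0.0077..0.0081
tz 0.050 n96 x 0.0230..0.0242 y -0.0077..0.0083
```

View pics/w3.png

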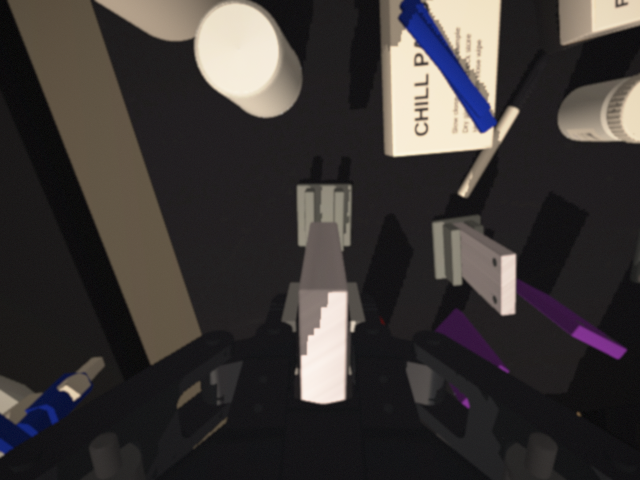

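Plate 17 hangs upright in the jaws (its top at (323,345), stand empty at (325,215)), centred to 1 mm. Carry to above the middle slot.

Request:
drive_tool --commands '[[[0,0.012,-0.004],[0,0,-0.3]],[[-0.001,0.04,-0.01],[0,0,-0.7]],[[-0.003,0.077,-0.01],[0,0,-1.1]],[[-0.004,0.115,-0.01],[0,0,-1.5]],[[-0.006,0.153,-0.01],[0,0,-1.9]],[[-0.007,0.191,-0.01],[0,0,-2.3]],[[-0.008,0.229,-0.01],[0,0,-2.7]],[[-0.01,0.267,-0.01],[0,0,-3.1]],[[-0.011,0.305,-0.01],[0,0,-3.5]],[[-0.013,0.343,-0.01],[0,0,-3.9]],[[-0.014,0.381,-0.01],[0,0,-4.3]],[[-0.016,0.415,-0.01],[0,0,-4.55]]]'

```text
time_s: 6.58
eef_pos: [0.5185, -0.1116, 0.2033]
eef_rot: [-180.0, 0.2, 8.6]
force: [1.3, -0.3, -1.6]
width: 0.0163
grip_force: 58.8
```

Request:
drive_tool --commands '[[[0.001,0.027,0],[0,0,0]],[[0.003,0.045,0],[0,0,0]],[[0.003,0.054,0.02],[0,0,0]],[[0.003,0.054,0.04],[0,0,0]],[[0.003,0.054,0.05],[0,0,0]],[[0.003,0.054,0.05],[0,0,0]]]'

```text
time_s: 7.08
eef_pos: [0.5282, -0.1612, 0.1513]
eef_rot: [-179.8, 0.4, 8.7]
force: [-0.2, 0.1, -2.7]
width: 0.0163
grip_force: 58.8
```

```bash
cat > at.py <<'E'
from h import *
import sys
y,tx=float(sys.argv[1]),float(sys.argv[2])   # throat in rack y, plate centre in tool x
a=np.radians(8.75); ex=np.array([np.cos(a),np.sin(a)]); ey=np.array([-ex[1],ex[0]])
s=sensors.observe(); M=R.from_euler("xyz",s["eef_rot"],degrees=True).as_matrix()
L=(s["eef_pos"][:2]-[.5215,-.157])@np.c_[ex,ey]
print(s["time_s"],s["eef_pos"],s["eef_rot"],"F",s["force"]@M,"world",s["force"],"w",s["width"],s["grip_force"])
t=np.array([.5215,-.157])+ey*y-tx*ex; print("rack xy",L,"shift in tool",M.T@np.r_[t-s["eef_pos"][:2],0])
E
python3 at.py -0.0055 -0.0008
```

```text
7.0833 [ 0.52821776 -0.16117499  0.15130758] [-179.77479616    0.44078965    8.72175467] F [-0.16923863 -0.08678064  2.74539998] world [-0.20294574  0.06757842 -2.74365446] w 0.016279721761421836 58.81665229797363
rack xy [ 0.00600446 -0.00514833] shift in tool [-5.20413056e-03  3.54394032e-04  3.86447056e-05]
```

Request:
drive_tool --commands '[[[-0.002,0,0.005],[0,0,0]],[[-0.005,0,0.015],[0,0,0]],[[-0.005,0,0.025],[0,0,0]],[[-0.005,0,0.03],[0,0,0]],[[-0.005,0,0.031],[0,0,0]],[[-0.005,0,0.031],[0,0,0]]]'

```text
time_s: 7.58
eef_pos: [0.5262, -0.1626, 0.124]
eef_rot: [-180.0, 0.0, 8.7]
force: [0.5, 0.3, -1.6]
width: 0.0164
grip_force: 58.8
```

```bash
python3 at.py -0.0055 -0.0008; python3 held.py w4 | tail -6
cat > jaw.py <<'E'
from h import *
import sys
P=np.load(sys.argv[1]+".npz")["P"];s=sensors.observe();M=R.from_euler("xyz",s["eef_rot"],degrees=True).as_matrix()
Q=P.reshape(-1,3);T=(Q-s["eef_pos"])@M
print("end cheeks/jaw end: jaw x max",np.nanpercentile(T[(abs(Q[:,2]-.052)<.004)&(abs(T[:,1])<.03),0],[50,98]))
m=(T[:,0]>.026)&(T[:,0]<.034)&(Q[:,2]<.06)&(abs(T[:,1])<.04)
for sg in(-1,1):
    k=m&(Q[:,2]>.042)&(Q[:,2]<.052)&(sg*(T[:,1]-float(sys.argv[2]))>0)
    if k.sum()>5:
        f=np.polyfit(Q[k,2],T[k,1],1); print(sg,k.sum(),f,"edge",np.polyval(f,.04))
    else: print(sg,"few",k.sum())
E
python3 jaw.py w4 0
```

```text
7.5833 [ 0.52618413 -0.16255307  0.12397206] [-1.79986313e+02  2.59644930e-02  8.71048138e+00] F [ 0.56172166 -0.18179333  1.5906918 ] world [ 0.52694168  0.26503105 -1.59090272] w 0.016363989342879522 58.818808794021606
rack xy [ 0.00378486 -0.00620101] shift in tool [-2.98534678e-03 -6.98950564e-04  1.51982727e-06]
tz 0.010 n203 x 0.0228..0.0244 y -0.0079..0.0082
tz 0.020 n164 x 0.0233..0.0244 y -0.0077..0.0082
tz 0.030 n143 x 0.0231..0.0243 y -0.0078..0.0082
tz 0.040 n130 x 0.0230..0.0243 y -0.0077..0.0083
tz 0.050 n96 x 0.0229..0.0241 y -0.0076..0.0082
tz 0.070 n86 x 0.0027..0.0257 y -0.0120..0.0119
end cheeks/jaw end: jaw x max [0.0667211  0.14284797]
-1 few 0
1 few 0
```

View pics/w4.png

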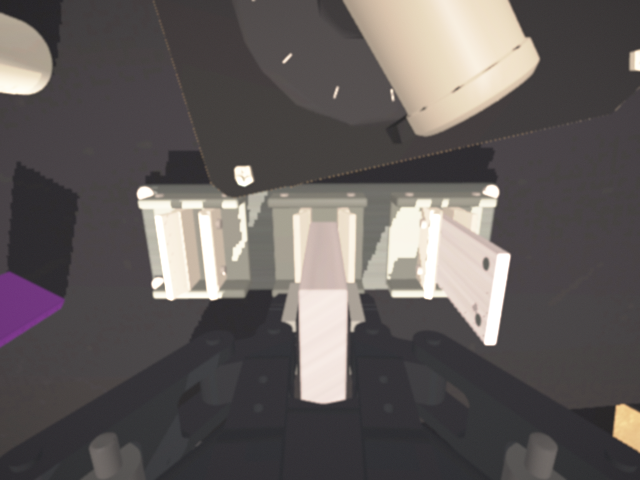

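Wrist view: the plate's lower end (305–340, 225) sits between the jaws of the middle slot (297–355), well aligned. Let it settle.

Request:
drive_tool --commands '[[[0,0,0],[0,0,0]],[[0,0,0],[0,0,0]],[[0,0,0],[0,0,0]],[[0,0,0],[0,0,0]]]'

```text
time_s: 7.97
eef_pos: [0.5265, -0.1628, 0.1246]
eef_rot: [180.0, -0.0, 8.7]
force: [0.7, 0.0, -1.4]
width: 0.0162
grip_force: 58.8
```

```bash
python3 at.py -0.0055 -0.0008
python3 - <<'E'
from h import *
s=sensors.observe();M=R.from_euler("xyz",s["eef_rot"],degrees=True).as_matrix()
s,p,d,P=snap("wrist","w5"); Q=P.reshape(-1,3);T=(Q-s["eef_pos"])@M
k0=(T[:,0]>.0245)&(T[:,0]<.034)&(abs(T[:,1])<.035)&(Q[:,2]<.06)&(Q[:,2]>.005)
for y in np.arange(-.03,.031,.002):
    k=k0&(abs(T[:,1]-y)<.001)
    if k.any(): print("%.3f n%d z %.3f %.3f %.3f"%(y,k.sum(),*np.percentile(Q[k,2],[10,50,90])))
E
```

```text
7.9667 [ 0.52648426 -0.16276083  0.12460943] [ 1.79981463e+02 -3.08975571e-02  8.69192418e+00] F [0.71117482 0.06738632 1.44073024] world [ 0.71402898  0.04051804 -1.44032464] w 0.016224657185093378 58.818960785865784
rack xy [ 0.00404989 -0.00645201] shift in tool [-3.25085334e-03 -9.48714030e-04 -2.06000163e-06]
-0.030 n37 z 0.027 0.036 0.036
-0.028 n37 z 0.029 0.036 0.037
-0.026 n42 z 0.015 0.035 0.036
-0.024 n46 z 0.017 0.035 0.036
-0.022 n47 z 0.017 0.035 0.036
-0.020 n47 z 0.017 0.035 0.037
-0.018 n51 z 0.019 0.035 0.051
-0.016 n63 z 0.019 0.036 0.052
-0.014 n66 z 0.021 0.036 0.047
-0.012 n65 z 0.020 0.035 0.043
-0.010 n57 z 0.020 0.035 0.039
-0.008 n47 z 0.016 0.035 0.037
-0.006 n45 z 0.020 0.035 0.036
-0.004 n48 z 0.016 0.035 0.037
-0.002 n48 z 0.015 0.035 0.036
0.000 n32 z 0.017 0.035 0.036
0.002 n48 z 0.015 0.035 0.037
0.004 n47 z 0.016 0.035 0.036
0.006 n42 z 0.020 0.035 0.036
0.008 n44 z 0.016 0.035 0.036
0.010 n52 z 0.020 0.036 0.037
0.012 n62 z 0.020 0.035 0.042
0.014 n64 z 0.021 0.036 0.045
0.016 n66 z 0.020 0.035 0.050
0.018 n51 z 0.029 0.036 0.052
0.020 n42 z 0.030 0.036 0.051
0.022 n38 z 0.027 0.035 0.036
0.024 n43 z 0.017 0.036 0.037
0.026 n44 z 0.017 0.035 0.037
0.028 n40 z 0.016 0.035 0.036
0.030 n25 z 0.012 0.034 0.036
```

Request:
drive_tool --commands '[[[-0.001,0,0.003],[0,0,0]],[[-0.003,0,0.006],[0,0,0]],[[-0.003,0,0.009],[0,0,0]],[[-0.003,0,0.012],[0,0,0]],[[-0.003,0,0.015],[0,0,0]],[[-0.003,0,0.018],[0,0,0]],[[-0.003,0,0.02],[0,0,0]],[[-0.003,0,0.02],[0,0,0]]]'

```text
time_s: 8.68
eef_pos: [0.523, -0.1631, 0.1037]
eef_rot: [-180.0, 0.0, 8.7]
force: [-0.1, 0.3, -1.9]
width: 0.0163
grip_force: 58.8
```

```bash
python3 at.py -0.0055 -0.0008
```

```text
8.6833 [ 0.52301942 -0.16307208  0.10372288] [-1.79976789e+02  4.89526655e-02  8.70239222e+00] F [-0.05704244 -0.28801408  1.92392016] world [-0.10170552  0.2765894  -1.92375389] w 0.01625662114836992 58.81848692893982
rack xy [ 0.00057803 -0.00623255] shift in tool [ 2.21362862e-04 -7.32729362e-04  1.07703773e-07]
```

Request:
drive_tool --commands '[[[0,0,0.0015],[0,0,0]],[[0,0,0.003],[0,0,0]],[[0,0,0.0045],[0,0,0]],[[0,0,0.006],[0,0,0]],[[0,0,0.006],[0,0,0]]]'

```text
time_s: 9.1
eef_pos: [0.5231, -0.1631, 0.098]
eef_rot: [-180.0, 0.0, 8.7]
force: [0.4, 0.2, -1.0]
width: 0.0164
grip_force: 58.8
```

Request:
drive_tool --commands '[[[0,0,0.0015],[0,0,0]],[[0,0,0.003],[0,0,0]],[[0,0,0.0045],[0,0,0]],[[0,0,0.006],[0,0,0]],[[0,0,0.006],[0,0,0]]]'

```text
time_s: 9.52
eef_pos: [0.5231, -0.1631, 0.092]
eef_rot: [-180.0, 0.0, 8.7]
force: [0.3, 0.7, -1.3]
width: 0.0166
grip_force: 58.8
```

Request:
drive_tool --commands '[[[0,0,0.002],[0,0,0]],[[0,0,0.004],[0,0,0]],[[0,0,0.006],[0,0,0]],[[0,0,0.008],[0,0,0]],[[0,0,0.01],[0,0,0]],[[0,0,0.012],[0,0,0]],[[0,0,0.012],[0,0,0]]]'

```text
time_s: 10.1
eef_pos: [0.523, -0.1631, 0.0798]
eef_rot: [-180.0, 0.0, 8.7]
force: [0.7, 0.5, -1.5]
width: 0.0166
grip_force: 58.8
```

Request:
drive_tool --commands '[[[0,0,0.001],[0,0,0]],[[0,0,0.002],[0,0,0]],[[0,0,0.003],[0,0,0]],[[0,0,0.003],[0,0,0]]]'

```text
time_s: 10.43
eef_pos: [0.5233, -0.1632, 0.0772]
eef_rot: [-180.0, 0.0, 8.7]
force: [-0.6, 0.3, -1.5]
width: 0.0162
grip_force: 58.8
```

Request:
drive_tool --commands '[[[0,0,0.001],[0,0,0]],[[0,0,0.002],[0,0,0]],[[0,0,0.002],[0,0,0]]]'

```text
time_s: 10.68
eef_pos: [0.5235, -0.1632, 0.077]
eef_rot: [179.9, 0.0, 8.7]
force: [-4.8, -0.0, 12.1]
width: 0.0164
grip_force: 60.7
```

Request:
drive_tool --commands '[[[0,0,0],[0,0,0]],[[0,0,0],[0,0,0]]]'

```text
time_s: 10.85
eef_pos: [0.5235, -0.1632, 0.077]
eef_rot: [179.9, 0.0, 8.7]
force: [-3.5, 0.4, 10.7]
width: 0.0161
grip_force: 60.7
```

Request:
drive_tool --commands '[[[0,0,-0.001],[0,0,0]],[[0,0,-0.001],[0,0,0]],[[0,0,-0.001],[0,0,0]],[[0,0,-0.001],[0,0,0]],[[0,0,-0.001],[0,0,0]],[[0,0,-0.001],[0,0,0]]]' --hand 60

```text
time_s: 11.35
eef_pos: [0.5233, -0.1632, 0.0762]
eef_rot: [-180.0, 0.0, 8.7]
force: [0.8, -0.7, -0.1]
width: 0.051
grip_force: 0.0
```

Request:
drive_tool --commands '[[[0,0,-0.01],[0,0,0]],[[0,0,-0.03],[0,0,0]],[[0,0,-0.06],[0,0,0]],[[0,0,-0.095],[0,0,0]],[[0,0,-0.13],[0,0,0]],[[0,0,-0.16],[0,0,0]],[[0,0,-0.18],[0,0,0]],[[0,0,-0.185],[0,0,0]],[[0,0,-0.185],[0,0,0]]]'

```text
time_s: 12.1
eef_pos: [0.5242, -0.1632, 0.2635]
eef_rot: [179.9, -0.2, 8.7]
force: [1.0, 0.6, -0.5]
width: 0.0514
grip_force: 0.0
```

```bash
python3 at.py 0 0
python3 - <<'E'
from h import *
s,p,d,P=snap("wrist","w6");Q=P.reshape(-1,3)
a=np.radians(8.75); ex=np.array([np.cos(a),np.sin(a)]); ey=np.array([-ex[1],ex[0]])
L=(Q[:,:2]-[.5215,-.157])@np.c_[ex,ey]
k=(abs(L[:,0])<.05)&(abs(L[:,1])<.04)&(Q[:,2]>.105)&(Q[:,2]<.13)
print(k.sum(),np.median(Q[k,2]),cv2.minAreaRect((L[k]*1000).astype(np.float32)))
E
```

```text
12.1 [ 0.52419642 -0.1632254   0.26350169] [179.87927387  -0.21183623   8.69578096] F [ 1.12665114 -0.4360662   0.52731306] world [ 1.04986338  0.60058463 -0.52406161] w 0.05142033406602656 0.0
rack xy [ 0.00171801 -0.00656313] shift in tool [-1.72420437e-03 -6.56147257e-03 -2.02003322e-05]
1066 0.1159261905152571 ((0.23519515991210938, -6.696096420288086), (17.10763168334961, 49.759315490722656), 89.4478530883789)
```

Plate 17 seated: top at 0.116, on its floor, upright. Now plate 11.

Request:
drive_tool --commands '[[[0,-0.015,0],[0,0,-0.3]],[[0.001,-0.045,0],[0,0,-0.7]],[[0.002,-0.08,0],[0,0,-1.1]],[[0.003,-0.116,0],[0,0,-1.5]],[[0.004,-0.152,0],[0,0,-1.9]],[[0.005,-0.188,0],[0,0,-2.3]],[[0.006,-0.224,0],[0,0,-2.7]],[[0.007,-0.26,0],[0,0,-3.1]],[[0.008,-0.295,0],[0,0,-3.5]],[[0.008,-0.32,0],[0,0,-3.9]],[[0.008,-0.332,0],[0,0,-3.9]],[[0.008,-0.332,0],[0,0,-3.9]]]'

```text
time_s: 13.15
eef_pos: [0.4782, 0.1706, 0.2599]
eef_rot: [-179.9, 0.2, 13.1]
force: [-0.4, 0.3, 0.3]
width: 0.0508
grip_force: 0.0
```

Request:
drive_tool --commands '[[[0,0,0],[0,0,0]],[[0,0,0],[0,0,0]]]'

```text
time_s: 13.32
eef_pos: [0.4806, 0.165, 0.2602]
eef_rot: [180.0, 0.1, 12.5]
force: [0.0, -0.3, -0.9]
width: 0.0514
grip_force: 0.0
```

```bash
python3 pl.py w7 .483 .166
```

```text
[0.48059508 0.16498137 0.26021372] [1.79952307e+02 1.28562190e-01 1.25331068e+01]
656 0.10594470235848608 ((483.9571533203125, 164.75), (50.07618713378906, 10.212165832519531), 12.624870300292969)
788 0.03196716985097084 ((481.1228332519531, 164.18226623535156), (57.93006134033203, 29.776283264160156), 11.915200233459473)
0.04 3 [0.50839468 0.16732123 0.04268281]
0.06 11 [0.50813989 0.17050624 0.05975158]
0.08 10 [0.50800982 0.17098241 0.08196555]
0.1 19 [0.50749308 0.17312922 0.10029907]
```

View pics/w7.png

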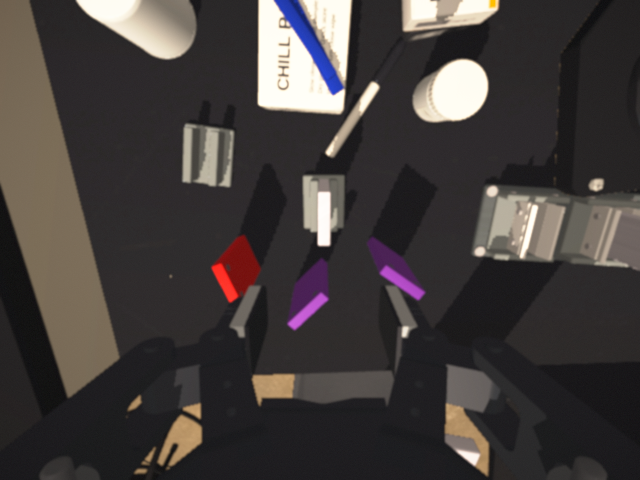

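Wrist view: plate 11 stands at (323,215) in its stand, purple look-alikes at (310,300) and (400,275), red at (238,270), rack at right. Check that the fingers and body clear the purple ones.

Run:
```python
from h import *
s=sensors.observe();M=R.from_euler("xyz",s["eef_rot"],degrees=True).as_matrix()
D=np.load("w7.npz");p=D["p"].astype(int);P=D["P"]
m=(p[...,0]>p[...,1]+30)&(p[...,2]>p[...,1]+20)&np.isfinite(P[...,0]); m[:,:300]&=True
n,l,st,_=cv2.connectedComponentsWithStats(m.astype(np.uint8))
for i in range(1,n):
    if st[i,4]>200:
        Q=P[l==i];T=(Q-[.484,.165,0])@M; print(st[i],"z max",np.percentile(Q[:,2],98),"tool xy from plate",np.percentile(T,[1,99],axis=0)[:,:2].round(3).tolist())
```

```text
[ 367  237   59   64 1459] z max 0.10104174412143263 tool xy from plate [[-0.127, 0.055], [-0.047, 0.127]]
[ 287  259   42   72 1722] z max 0.10101033695491542 tool xy from plate [[-0.167, -0.036], [-0.076, 0.004]]
```

Request:
drive_tool --commands '[[[0.002,0,0.02],[0,0,0]],[[0.0025,0,0.05],[0,0,0]],[[0.0025,0,0.085],[0,0,0]],[[0.0025,0,0.12],[0,0,0]],[[0.0025,0,0.15],[0,0,0]],[[0.0025,0,0.175],[0,0,0]],[[0.0025,0,0.19],[0,0,0]],[[0.0025,0,0.195],[0,0,0]],[[0.0025,0,0.195],[0,0,0]],[[0.0025,0,0.195],[0,0,0]]]'

```text
time_s: 14.2
eef_pos: [0.4841, 0.1663, 0.0668]
eef_rot: [180.0, -0.0, 12.5]
force: [-0.3, 0.9, -0.2]
width: 0.0512
grip_force: 0.0
```

Request:
drive_tool --commands '[[[0,0,0],[0,0,0]],[[0,0,0],[0,0,0]],[[0,0,0],[0,0,0]],[[0,0,0],[0,0,0]],[[0,0,0],[0,0,0]],[[0,0,0],[0,0,0]],[[0,0,0],[0,0,0]],[[0,0,0],[0,0,0]],[[0,0,0],[0,0,0]],[[0,0,0],[0,0,0]]]' --hand 0 --squeeze 60

```text
time_s: 15.03
eef_pos: [0.4843, 0.1663, 0.0673]
eef_rot: [179.9, -0.1, 12.6]
force: [-0.8, -1.8, 7.5]
width: 0.0107
grip_force: 58.7
```

Request:
drive_tool --commands '[[[0,0,-0.005],[0,0,0]],[[0,0,-0.015],[0,0,0]],[[0,0,-0.03],[0,0,0]],[[0,0,-0.05],[0,0,0]],[[0,0,-0.08],[0,0,0]],[[0,0,-0.11],[0,0,0]],[[0,0,-0.135],[0,0,0]],[[0,0,-0.14],[0,0,0]],[[0,0,-0.14],[0,0,0]],[[0,0,-0.14],[0,0,0]]]'

```text
time_s: 15.87
eef_pos: [0.4828, 0.1665, 0.2058]
eef_rot: [180.0, 0.0, 12.6]
force: [-0.1, -0.1, -1.7]
width: 0.0106
grip_force: 58.6
```

```bash
python3 held.py w8; python3 at.py .086 -.0008
```

```text
[0.48282021 0.16654051 0.20584481] [1.79983584e+02 4.46933105e-02 1.26026451e+01] [-0.10829898 -0.12512814 -1.68592925] 0.010606396022890959
tz -0.060 n672 x -0.0082..0.0133 y -0.0117..0.0117
tz -0.050 n996 x -0.0104..0.0144 y -0.0116..0.0117
tz -0.040 n4612 x -0.0214..0.0248 y -0.0088..0.0092
tz -0.030 n641 x 0.0109..0.0250 y -0.0111..0.0115
tz -0.020 n485 x 0.0109..0.0249 y -0.0111..0.0116
tz -0.010 n328 x 0.0109..0.0249 y -0.0112..0.0116
tz 0.000 n156 x 0.0232..0.0249 y -0.0048..0.0056
tz 0.010 n134 x 0.0231..0.0247 y -0.0047..0.0058
tz 0.020 n108 x 0.0233..0.0248 y -0.0047..0.0056
tz 0.030 n94 x 0.0237..0.0246 y -0.0045..0.0058
tz 0.040 n79 x 0.0233..0.0246 y -0.0045..0.0057
tz 0.050 n69 x 0.0236..0.0246 y -0.0044..0.0058
15.9167 [0.48242993 0.16631739 0.20506958] [1.79981652e+02 1.42029315e-01 1.26059404e+01] F [-0.15985436 -0.23489398  1.33432304] world [-0.21039957  0.19320554 -1.33399783] w 0.010341220921250324 58.62861514091492
rack xy [0.01056878 0.32549794] shift in tool [-2.58523598e-02  2.38298822e-01  1.40394715e-04]
```

Request:
drive_tool --commands '[[[-0.001,0.012,0],[0,0,0.3]],[[-0.004,0.04,0],[0,0,0.7]],[[-0.008,0.075,0],[0,0,1.2]],[[-0.012,0.11,0],[0,0,1.7]],[[-0.016,0.145,0],[0,0,2.2]],[[-0.019,0.178,0],[0,0,2.7]],[[-0.023,0.208,0],[0,0,3.2]],[[-0.025,0.228,0],[0,0,3.7]],[[-0.026,0.238,0.01],[0,0,3.85]],[[-0.026,0.238,0.03],[0,0,3.85]],[[-0.026,0.238,0.05],[0,0,3.85]],[[-0.026,0.238,0.06],[0,0,3.85]]]'

```text
time_s: 16.92
eef_pos: [0.5075, -0.071, 0.1427]
eef_rot: [-179.9, 0.3, 8.8]
force: [-0.9, -0.0, -1.9]
width: 0.0101
grip_force: 58.6
```

Request:
drive_tool --commands '[[[0,0,0.01],[0,0,0]],[[0,0,0.015],[0,0,0]],[[0,0,0.019],[0,0,0]],[[0,0,0.019],[0,0,0]],[[0,0,0.019],[0,0,0]],[[0,0,0.019],[0,0,0]]]'

```text
time_s: 17.42
eef_pos: [0.5106, -0.0711, 0.128]
eef_rot: [180.0, -0.1, 8.8]
force: [-0.6, 0.0, -1.3]
width: 0.0105
grip_force: 58.6
```

```bash
python3 at.py .0862 -.0005
cat > lip.py <<'E'
from h import *
import sys
s,p,d,P=snap("wrist",sys.argv[1]);M=R.from_euler("xyz",s["eef_rot"],degrees=True).as_matrix()
Q=P.reshape(-1,3);T=(Q-s["eef_pos"])@M
k0=(T[:,0]>.0245)&(T[:,0]<.034)&(abs(T[:,1])<.03)&(Q[:,2]<.06)&(Q[:,2]>.005)
print([("%.3f %.3f"%(y,np.percentile(Q[k0&(abs(T[:,1]-y)<.0007),2],92))) for y in np.arange(-.025,.026,.001) if (k0&(abs(T[:,1]-y)<.0007)).any()])
E
python3 lip.py w9
```

```text
17.4167 [ 0.51061537 -0.07107055  0.12802426] [ 1.79968425e+02 -8.52978785e-02  8.75973435e+00] F [-0.55842249 -0.09950739  1.31870941] world [-0.56501129  0.01288462 -1.31959393] w 0.010543910749785609 58.59540045261383
rack xy [0.00231393 0.08658516] shift in tool [-1.81399032e-03  3.84858241e-04 -2.48844815e-06]
['-0.025 0.037', '-0.024 0.037', '-0.023 0.036', '-0.022 0.037', '-0.021 0.037', '-0.020 0.037', '-0.019 0.036', '-0.018 0.036', '-0.017 0.037', '-0.016 0.052', '-0.015 0.052', '-0.014 0.053', '-0.013 0.053', '-0.012 0.052', '-0.011 0.051', '-0.010 0.048', '-0.009 0.046', '-0.008 0.044', '-0.007 0.042', '-0.006 0.040', '-0.005 0.037', '-0.004 0.037', '-0.003 0.037', '-0.002 0.037', '-0.001 0.037', '0.000 0.037', '0.001 0.037', '0.002 0.037', '0.003 0.037', '0.004 0.037', '0.005 0.036', '0.006 0.037', '0.007 0.039', '0.008 0.042', '0.009 0.044', '0.010 0.046', '0.011 0.047', '0.012 0.050', '0.013 0.052', '0.014 0.052', '0.015 0.054', '0.016 0.053', '0.017 0.053', '0.018 0.052', '0.019 0.037', '0.020 0.037', '0.021 0.036', '0.022 0.037', '0.023 0.036', '0.024 0.036', '0.025 0.037']
```

Request:
drive_tool --commands '[[[-0.001,0,0.003],[0,0,0]],[[-0.002,0,0.006],[0,0,0]],[[-0.002,0,0.01],[0,0,0]],[[-0.002,0,0.014],[0,0,0]],[[-0.002,0,0.017],[0,0,0]],[[-0.002,0,0.02],[0,0,0]],[[-0.002,0,0.022],[0,0,0]],[[-0.002,0,0.022],[0,0,0]]]'

```text
time_s: 18.13
eef_pos: [0.5077, -0.0714, 0.1047]
eef_rot: [-180.0, 0.1, 8.8]
force: [-0.4, 0.4, -1.0]
width: 0.0104
grip_force: 58.6
```

Request:
drive_tool --commands '[[[0,0,0.0015],[0,0,0]],[[0,0,0.003],[0,0,0]],[[0,0,0.0045],[0,0,0]],[[0,0,0.006],[0,0,0]],[[0,0,0.006],[0,0,0]]]'

```text
time_s: 18.55
eef_pos: [0.5079, -0.0715, 0.099]
eef_rot: [-180.0, 0.0, 8.7]
force: [0.2, -0.3, -1.6]
width: 0.0102
grip_force: 58.6
```

Request:
drive_tool --commands '[[[0,0,0.0015],[0,0,0]],[[0,0,0.003],[0,0,0]],[[0,0,0.0045],[0,0,0]],[[0,0,0.006],[0,0,0]],[[0,0,0.006],[0,0,0]]]'

```text
time_s: 18.97
eef_pos: [0.5078, -0.0715, 0.093]
eef_rot: [-180.0, 0.0, 8.7]
force: [0.1, 0.1, -1.2]
width: 0.0104
grip_force: 58.6
```

```bash
python3 at.py .0862 -.0005
```

```text
18.9667 [ 0.50777031 -0.07146884  0.09295428] [-1.79991506e+02  3.53642574e-02  8.74360691e+00] F [ 0.07885146 -0.09525953  1.18531191] world [ 0.06270457  0.10620139 -1.18534621] w 0.010367239937275627 58.59492838382721
rack xy [-0.0005586   0.08662431] shift in tool [ 1.05865140e-03  4.24196372e-04 -7.16311481e-07]
```

Inside the throat without contact; go to the floor and press.

Request:
drive_tool --commands '[[[0,0,0.002],[0,0,0]],[[0.001,0,0.004],[0,0,0]],[[0.001,0,0.006],[0,0,0]],[[0.001,0,0.008],[0,0,0]],[[0.001,0,0.01],[0,0,0]],[[0.001,0,0.012],[0,0,0]],[[0.001,0,0.0135],[0,0,0]],[[0.001,0,0.0135],[0,0,0]]]'

```text
time_s: 19.63
eef_pos: [0.5088, -0.0713, 0.0794]
eef_rot: [-180.0, 0.0, 8.7]
force: [-0.4, 0.0, -0.3]
width: 0.0104
grip_force: 58.6
```

Request:
drive_tool --commands '[[[0,0,0.001],[0,0,0]],[[0,0,0.002],[0,0,0]],[[0,0,0.003],[0,0,0]],[[0,0,0.003],[0,0,0]]]'

```text
time_s: 19.97
eef_pos: [0.5092, -0.0713, 0.0773]
eef_rot: [180.0, -0.0, 8.7]
force: [-2.0, 0.4, 3.5]
width: 0.0105
grip_force: 59.1
```

Request:
drive_tool --commands '[[[0,0,0.001],[0,0,0]],[[0,0,0.0015],[0,0,0]],[[0,0,0.0015],[0,0,0]],[[0,0,0.0015],[0,0,0]]]'

```text
time_s: 20.3
eef_pos: [0.5093, -0.0713, 0.0772]
eef_rot: [179.9, -0.0, 8.7]
force: [-5.8, -0.3, 15.8]
width: 0.0102
grip_force: 61.4
```

Request:
drive_tool --commands '[[[0,0,-0.001],[0,0,0]],[[0,0,-0.001],[0,0,0]],[[0,0,-0.001],[0,0,0]],[[0,0,-0.001],[0,0,0]],[[0,0,-0.001],[0,0,0]],[[0,0,-0.001],[0,0,0]]]' --hand 60

```text
time_s: 20.8
eef_pos: [0.509, -0.0713, 0.0761]
eef_rot: [-180.0, 0.0, 8.7]
force: [0.8, -0.0, -0.2]
width: 0.0512
grip_force: 0.0
```

Request:
drive_tool --commands '[[[0,0,-0.01],[0,0,0]],[[0,0,-0.03],[0,0,0]],[[0,0,-0.06],[0,0,0]],[[0,0,-0.095],[0,0,0]],[[0,0,-0.13],[0,0,0]],[[0,0,-0.16],[0,0,0]],[[0,0,-0.18],[0,0,0]],[[0,0,-0.185],[0,0,0]],[[0,0,-0.185],[0,0,0]],[[0,0,-0.185],[0,0,0]]]'

```text
time_s: 21.63
eef_pos: [0.5084, -0.0713, 0.2607]
eef_rot: [-180.0, 0.1, 8.7]
force: [0.3, -0.1, -1.2]
width: 0.0513
grip_force: 0.0
```

Run:
```python
from h import *
s,p,d,P=snap("wrist","w10");Q=P.reshape(-1,3)
a=np.radians(8.75); ex=np.array([np.cos(a),np.sin(a)]); ey=np.array([-ex[1],ex[0]])
L=(Q[:,:2]-[.5215,-.157])@np.c_[ex,ey]
for y in(0,.09,-.09):
    k=(abs(L[:,0])<.05)&(abs(L[:,1]-y)<.03)&(Q[:,2]>.105)&(Q[:,2]<.13)
    if k.sum()>5: print(y,k.sum(),np.median(Q[k,2]),cv2.minAreaRect((L[k]*1000).astype(np.float32)))
```

```text
0 1262 0.11568952953252348 ((-0.04798698425292969, -6.279487609863281), (17.859682083129883, 50.23428726196289), 89.40760040283203)
0.09 684 0.11587706821262628 ((0.7066402435302734, 86.79338073730469), (11.572769165039062, 49.48497772216797), 89.83750915527344)
-0.09 744 0.1145658419614895 ((-0.2607688903808594, -91.39888763427734), (7.606803894042969, 50.03158187866211), 88.38561248779297)
```

View pics/w10.png

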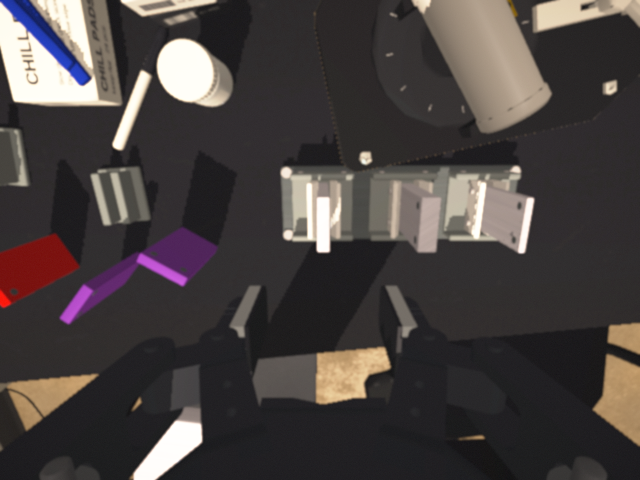

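All three plates stand in the rack: plate 11 at (323,222), plate 17 at (425,220), and the thin plate at (520,222), with both stands empty. The tops are at 0.116 m, as they should be.

```bash
python3 -c "
from cell import ticket
print(ticket.sign_off())"
```

```text
the job is handed in; nothing more can be done
None
```

The job is handed in: the 17 mm plate stands in the widest slot and the 11 mm plate in the middle-width slot, each pressed onto its floor (wrist force up to 16 N) and released upright, and the thin plate stayed in its slot; the sign-off returned no verdict.

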